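# Ready the tea balance

### The arm

A 6-joint arm with a two-finger parallel gripper is mounted at the origin on a cart in front of the work surface, level with it; the furniture and walls round the work are solid. World frame = base frame: x ahead of the robot, y to its left, z up, the work surface at z = 0. Lengths are in m, angles in rad, forces in N, time in s.
With the tool pointing down it reaches from about 0.15 to 0.775 m from the base axis. Payload 6.1 kg.
Tool frame: the origin (TCP) lies at the centre of the arm's flange, where the gripper is bolted on; the fingertips stand 173 mm ahead of it and the grasp point (between the pads) lies 155 mm ahead of it; z points along the fingers, y is the line along which they close (so a half turn about z gives the same grasp; the last joint's range is limited). The gripper opens to 85 mm and grips with 20 to 120 N. Pads are 22 mm wide; open, the fingers measure 114 mm over their backs; the gripper's body (76 mm by 85 mm) begins 54 mm behind the grasp point. The pads swing forward as they close: fully open they stand 13 mm farther back than shut.
Start: joints at [1.161, 0.126, -0.04, 1.405, 0, 1.571], TCP at [0.209, 0.482, 0.405] pointing down, gripper open.
Joint ranges: [-2.72, 2.72], [-0.95, 1.95], [-1.27, 1.35], [-1.78, 2.02], [-1.46, 1.47], [-3.14, 3.14]. Speed limits (rad/s): [2.39, 2.39, 3.01, 3.14, 3.14, 3.14].

### API

Orientations are given as a unit quaternion [x, y, z, w].
In Python, from rig import status, cams, ticket gives the robot as it stands. The module is installed in compiled form; this text tells all that it offers.
- The arm moves only by the tool carry_out, never from a script. Its argument "steps" is a list of rows, each an object of numbers: "wx", "wy", "wz": the turn, a rotation vector about the tool's x, y, z in degrees; "x", "y", "z": the shift along the tool's x, y, z in mm; "claw": the closure, from 0 (fully open) to 1 (shut). In form: [{"wx": .., "wy": .., "wz": .., "x": .., "y": .., "z": .., "claw": ..}, ...]. A call has 1 to 10 rows; each row shifts and turns the commanded pose from where the row before left it, along the tool's axes as they then stand; what a row does not reach is not made up. A row lasts 1/8 s, in which the tool goes at most 62.5 mm and 10.7 degrees, less where a joint would pass 70% of its speed; a pose out of reach is approached as far as the arm can. A call is refused whole if a number of a shift passes 62.5 or a number of a turn 10.7, either way. A call with a gripper value outside its range is refused whole. The fingers move at their own pace and stop on an object; the grip force is fixed at half the most. Time passes only in rows, so rows that do not move let the fingers close. It gives the time, the measured TCP pose, the force, the opening and the grip force at its end, in the units of the state.
- status.observe(): the state, without advancing time (a new reading comes with each control period).
- cams.camera(name): name is "scene" or "top" or "wrist"; returns a dict with "color" (420x560x3 uint8, red, green, blue), "fov_y" (degrees; the focal length in pixels is half the picture's height over the tangent of half this angle, whatever the lens; pixels are square), "cx", "cy" (the principal point, pixels), "cam_to_world" (4x4, takes a point from camera to world coordinates); the wrist camera has in their place "T_tool_cam" (4x4, takes a point from camera to tool coordinates, whose origin is the TCP and whose axes are the flange's). Camera axes: x right, y down, z forward; pixel columns grow to the right and rows downward; lengths in m; the calibration is good to about 2 mm. The wrist camera is an equidistant fisheye: a pixel r from the principal point sees the ray r / f radians off the axis. A picture is of the moment at which its call begins: read the wrist's pose just before it. There is no depth.
- ticket.finish_job(): hands the job in; it is judged then, once.
The state is a dict: "time": time; "joints": joint angles; "joint_velocities": joint speeds; "joint_torque": joint torques, N m; "tcp_pos": TCP position; "tool_rot": TCP orientation; "wrist_force": force on the tool from outside, world axes, zero at the start; "moment": the same for the moment, N m; "finger_gap": opening from 0.0 (shut) to 1.0 (fully open); "finger_force": force on a finger pad.
Only numpy, scipy, OpenCV 4.12 (cv2) and the standard library are available. Lean on these libraries where they do the work, as an engineer would, in place of code of your own. Each camera call takes 0.05 s, during which the arm holds its last target. There are 200 camera calls.

### The job

The empty weighing dish stands on the pan of the tea balance, which is switched off (blank display), and its clear cover is standing open. Ready the balance for weighing with fingertip touches only: tip the cover over and shut without slamming it so that no draught reaches the pan, then switch it on by lightly pressing the on key (the inner of the two keys, beside the display), and then zero it with the dish on by lightly pressing the tare key (the outer one, near the right edge), letting go of each key before going on. Do not pick anything up or shove the balance, its dish or the things around it, and never press a key with the cover open.

Things in the scene. Friction and masses are not known exactly. Their poses are not given: they have to be found in the camera images.
- balance: Grey and white tea balance, loose, 0.42 kg, 200 (x) x 150 (y) mm, deck 34 mm high. Origin under its middle at table height, x from its front (keys and display, robot's side) to its back, y to its left, z up. Steel pan 116 mm across, top at z = 42 mm, centred at x = +26 mm. Slides if pushed sideways with more than about 2.5 N.
- balance_cover (a joint): Hinge of the clear cover over the pan, rad: 0 shut, 1.35 to 1.65 at the start (about upright), stop at 1.75; its front rises and swings back, away from the robot. Its outer top face then looks to the back: close it by pushing that face from behind, toward the robot and down. Friction (0.02 N m) holds it above about 0.7 rad; below that it sinks shut by itself in about 3 s. 60 g.
- cover_edge (a point): Middle of the front edge of the cover's outer top face, moving with the cover: about 160 mm high while it stands open; shut, at x = -41, y = 0, z = 70 mm on the balance. A 6 mm lip stands out in front of it. Shut, the cover is a box open below, x = -41 to +89 mm, y = -66 to +66 mm, flat top at z = 70 mm, walls 2 mm.
- cover_hinge (a point): Middle of the cover's hinge axis (along the balance's y), on the balance at x = +91, y = 0, z = 38 mm.
- on_key (a point): Middle of the top of the on key: the inner of the two keys, beside the display. Rectangle 12 (x) x 19 (y) mm, top 1.6 mm above the deck and 36 mm above the table, at x = -61, y = -30 mm on the balance. The neighbouring key's nearest edge is 14.5 mm from its middle, the shut cover's lip (67 to 69 mm high) 14 mm behind it.
- tare_key (a point): Middle of the top of the tare key: the outer key, near the right edge. Same size and height, at x = -61, y = -54 mm on the balance.
- balance_key_on (a joint): Travel of the on key, m: 0 up, 0.0008 fully down. A spring key: fully down at 3.2 N, then solid; springs up by itself. The reading is too noisy to show the travel: feel the force.
- balance_key_tare (a joint): Travel of the tare key, m: the same as the on key.
- dish: Plain white saucer, 100 mm across, 15 mm high, loose on the pan: the weighing dish. Origin under its middle. To be left alone.
- caddy: Square green tea tin with a lid, 64 x 64 mm, 91 mm high, loose, just to the right of the balance. Origin under its middle. To be left alone.
- scoop: Bamboo tea scoop, 160 x 59 x 14 mm, lying loose to the left of the balance. Origin under its middle. To be left alone.
- timer: Kitchen timer on a fold-out foot, 76 x 72 x 60 mm, loose, to the right. To be left alone.
- cards: Stack of sample cards, 89 x 58 x 13 mm, loose, behind the balance on the left. To be left alone.

How it is judged:
On the way, in this order (a step that is already met when the one before it is completed fails the run):
1. the cover is shut (value of joint balance_cover below 0.04 rad), for 0.2 s.
2. the on key is pressed (value of joint balance_key_on above 0.0005 m and value of joint balance_key_tare below 0.0003 m), for 0.05 s.
3. the on key is let up again (value of joint each of balance_key_on, balance_key_tare below 0.0003 m), for 0.05 s.
4. the tare key is pressed (value of joint balance_key_tare above 0.0005 m and value of joint balance_key_on below 0.0003 m), for 0.05 s.
At the end, for the whole second after the job is handed in: The cover is shut (within 0.04 rad), both keys are up again, the balance stands level within 20 mm of where it was with the dish on its pan under the cover, and the things around it are within 20 mm of where they were (all of step 3 and value of joint balance_cover below 0.04 rad and distance of each of balance, caddy, scoop, timer, cards from where it was at the start of the episode below 0.02 m and distance of dish from where it was at the start of the episode below 0.025 m and linear speed of balance below 0.02 m/s and angle between balance's own z axis and vertical below 0.03 rad and horizontal distance between dish and cover_hinge below 0.085 m and height (world z) of dish between 0.036 and 0.05 m); the robot touches nothing.
It fails at once if a key is pressed while the cover is open, or both keys at once ((value of joint balance_cover above 0.1 rad and value of joint any of balance_key_on, balance_key_tare above 0.0004 m) or value of joint each of balance_key_on, balance_key_tare above 0.0004 m).
It fails at once if the balance is pressed or struck with more than 25 N (contact force between the arm and balance above 25 N).
It fails at once if the cover is slammed (faster than 4 rad/s) (velocity of joint balance_cover below -4 rad/s).
It fails at once if the balance or its dish is shoved more than 30 mm, tipped or lifted (distance of any of balance, dish from where it was at the start of the episode above 0.03 m or height (world z) of balance above 0.012 m or angle between balance's own z axis and vertical above 0.12 rad or height (world z) of dish above 0.06 m).
It fails at once if the tea tin, scoop, timer or cards are pushed more than 30 mm or lifted (distance of any of caddy, scoop, timer, cards from where it was at the start of the episode above 0.03 m or height (world z) of any of caddy, scoop, timer, cards above 0.03 m).
It also fails if it takes over 51 s, if anything falls off the work surface, if the arm or the gripper's body presses on something with over 40 N, if the wrist force passes 120 N, or if a joint passes its speed limit or range.

## Working session

There is one attempt and no reset: what is moved stays moved. The work goes in short steps, Python scripts to look and compute and a tool call to move; the robot and the scene stay as the last step left them, time stands still between calls to the robot, and variables do not carry over. Pictures are saved under pics/ and viewed, at most 10 in all, crops included, and the job is handed in when it is done.

Besides the shell and the picture viewer there is one more tool, called in YAML: its name, and indented under it one key for each argument. carry_out: Moves the arm, as the interface text tells. Its arguments: {"type":"object","properties":{"steps":{"type":"array","items":{"type":"object","properties":{"wx":{"type":"number"},"wy":{"type":"number"},"wz":{"type":"number"},"x":{"type":"number"},"y":{"type":"number"},"z":{"type":"number"},"claw":{"type":"number"}}}}},"required":["steps"]}

```bash
mkdir -p pics
python3 - <<'E'
from rig import status,cams
import cv2,numpy as np,pickle
s=status.observe();print(s['time'],s['tcp_pos'],s['tool_rot'],s['wrist_force'])
d={}
for n in('scene','top'):
    c=cams.camera(n);d[n]=c;cv2.imwrite(f'pics/{n}0.png',c['color'][:,:,::-1]);print(n,c['fov_y'],c['cx'],c['cy'],np.round(c['cam_to_world'],3).tolist())
pickle.dump(d,open('d0.pkl','wb'))
E
```

```text
0.0 [0.20911611 0.48141006 0.40391878] [ 2.03467877e-01  9.79081289e-01 -7.92105801e-04 -1.55922612e-04] [-0.50156546  0.83226429  0.04862557]
scene 57.031433957634306 279.8044909256495 212.66397617818188 [[0.88, -0.263, 0.395, 0.186], [-0.475, -0.51, 0.718, -0.681], [0.013, -0.819, -0.573, 0.563], [0.0, 0.0, 0.0, 1.0]]
top 53.71687615632654 279.28111976710414 206.5730982200829 [[0.001, -0.985, 0.173, 0.377], [-1.0, -0.0, 0.004, -0.085], [-0.004, -0.173, -0.985, 0.993], [0.0, 0.0, 0.0, 1.0]]
```

View pics/scene0.png

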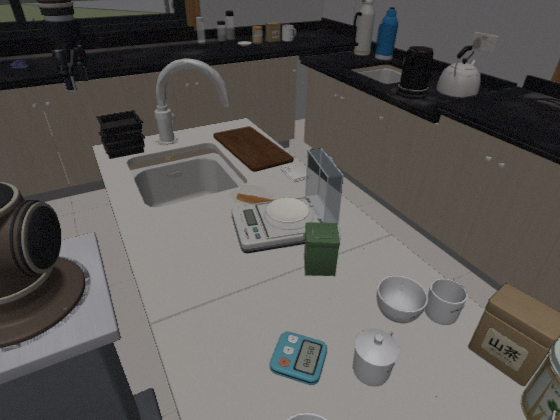

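View pics/top0.png

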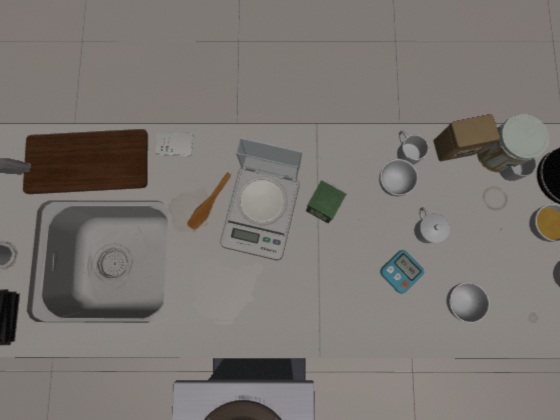

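The top view shows the balance at about (260,210), with its cover upright at the back near (270,160). The keys are at about (266,240) and (277,242), the tin at (326,202) and the scoop at (210,200). Next I'll zoom in for exact corners.

Run:
```python
import cv2
a=cv2.imread('pics/top0.png')[130:270,180:360];cv2.imwrite('pics/topc.png',cv2.resize(a,None,fx=4.2,fy=4.2,interpolation=cv2.INTER_CUBIC))
```

```text
(no output)
```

View pics/topc.png

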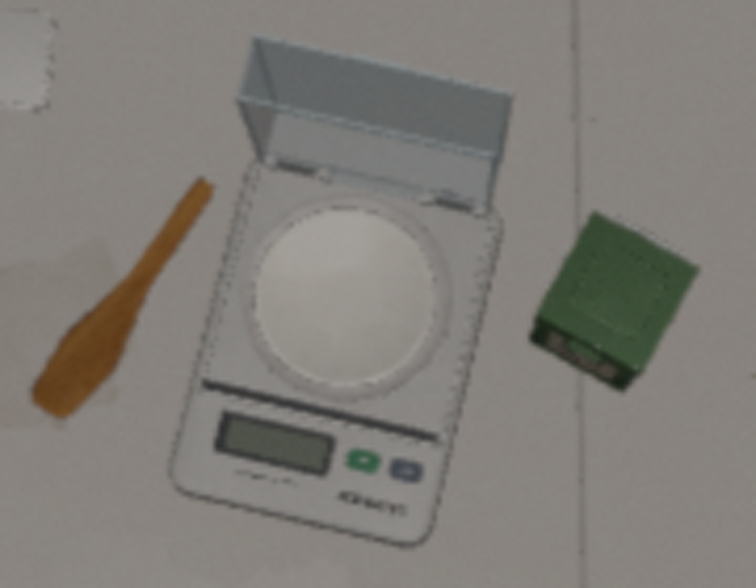

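```bash
cat > h.py <<'E'
import pickle,numpy as np,cv2
d=pickle.load(open('d0.pkl','rb'))
def ray(c,u,v):
    f=210/np.tan(np.radians(c['fov_y'])/2);T=c['cam_to_world']
    r=T[:3,:3]@np.array([(u-c['cx'])/f,(v-c['cy'])/f,1]);return T[:3,3],r
def cast(c,u,v,z):
    o,r=ray(c,u,v);return o+r*(z-o[2])/r[2]
def proj(c,p):
    T=c['cam_to_world'];f=210/np.tan(np.radians(c['fov_y'])/2);q=T[:3,:3].T@(np.asarray(p)-T[:3,3]);return q[:2]/q[2]*f+[c['cx'],c['cy']]
E
python3 - <<'E'
from h import *
c=d['top'];P=lambda u,v,z:cast(c,180+u/4.2,130+v/4.2,z)
on=P(363,461,.036);ta=P(406,470,.036);dish=P(347,296,.054)
a=P(205,384,.034);b=P(437,437,.034)
for n,p in dict(on=on,tare=ta,dish=dish,stripL=a,stripR=b).items():print(n,p.round(4))
print('key d',np.linalg.norm(on-ta),'yaw strip',np.degrees(np.arctan2((a-b)[1],(a-b)[0]))-90,'yaw keys',np.degrees(np.arctan2((on-ta)[1],(on-ta)[0]))-90)
print('yaw side', [np.degrees(np.arctan2(q[1],q[0])) for q in [P(245,170,.034)-P(172,470,.034),P(500,230,.034)-P(437,520,.034)]])
yaw=np.radians(np.degrees(np.arctan2((a-b)[1],(a-b)[0]))-90)
R=np.array([[np.cos(yaw),-np.sin(yaw)],[np.sin(yaw),np.cos(yaw)]])
for n,p,l in(('on',on,(-61,-30)),('tare',ta,(-61,-54)),('dish',dish,(26,0))):print(n,'origin',(p[:2]-R@np.array(l)/1000).round(4))
m=(P(255,38,.16)+P(512,95,.16))/2;print('edge',m.round(4),'width',np.linalg.norm(P(255,38,.16)-P(512,95,.16)))
O=np.mean([p[:2]-R@np.array(l)/1000 for p,l in((on,(-61,-30)),(ta,(-61,-54)),(dish,(26,0)))],0)
print('O',O.round(4),'edge local',R.T@(m[:2]-O))
for th in(1.35,1.45,1.55,1.65):
    # edge rel hinge: (-132,+32) rotated: rises/back
    x=-.132*np.cos(th)+.032*np.sin(th);z=.032*np.cos(th)+.132*np.sin(th)
    for y in(.066,-.066):
        w=np.r_[O+R@[.091+x,y],.038+z];uv=proj(c,w);uv2=proj(d['scene'],w);print(th,y,w.round(3),((uv-[180,130])*4.2).round(0),uv2.round(0))
tin=P(620,290,.091);print('tin',tin, R.T@(tin[:2]-O))
print('tin corners',[ (R.T@(P(*q,.091)[:2]-O)).round(3) for q in((597,212),(698,268),(636,368),(540,318))])
print('cards',[P(*q,.013).round(3) for q in((50,20),(45,108))],'scoop tip',P(208,180,.01).round(3))
E
```

```text
on [ 0.4681 -0.0515  0.036 ]
tare [ 0.4631 -0.0752  0.036 ]
dish [ 0.5571 -0.0428  0.054 ]
stripL [0.5111 0.0367 0.034 ]
stripR [ 0.4816 -0.0922  0.034 ]
key d 0.0241840503098276 yaw strip -12.896013061566677 yaw keys -11.794699293102312
yaw side [np.float64(-12.30406978600086), np.float64(-12.372903680097643)]
on origin [ 0.5342 -0.0359]
tare origin [ 0.5346 -0.0361]
dish origin [ 0.5317 -0.037 ]
edge [ 0.6533 -0.0646  0.16  ] width 0.13166701669256167
O [ 0.5335 -0.0363] edge local [ 0.1230903  -0.00085387]
1.35 0.066 [0.639 0.007 0.174] [236.  85.] [309. 147.]
1.35 -0.066 [ 0.61  -0.121  0.174] [499. 143.] [330. 175.]
1.45 0.066 [0.652 0.004 0.173] [242.  60.] [314. 147.]
1.45 -0.066 [ 0.623 -0.125  0.173] [505. 118.] [336. 174.]
1.55 0.066 [0.665 0.001 0.171] [249.  36.] [320. 147.]
1.55 -0.066 [ 0.636 -0.127  0.171] [511.  93.] [342. 174.]
1.65 0.066 [ 0.678 -0.002  0.167] [257.  14.] [325. 148.]
1.65 -0.066 [ 0.649 -0.13   0.167] [516.  71.] [348. 175.]
tin [ 0.553218   -0.18840649  0.091     ] [ 0.05313322 -0.14385577]
tin corners [array([ 0.092, -0.123]), array([ 0.074, -0.182]), array([ 0.014, -0.161]), array([ 0.029, -0.106])]
cards [array([0.731, 0.136, 0.013]), array([0.677, 0.137, 0.013])] scoop tip [0.634 0.041 0.01 ]
```

Measurements agree: origin (0.534,-0.036), yaw about -12.4°, cover angle about 1.54 rad, key spacing 24.2 mm. I'll close the claw and fly high to a point behind the cover.

carry_out:
  steps:
    - {"x": -40,"y": -18,"wz": -1.1,"claw": 1}
    - {"x": -55,"y": -26,"wz": -1.1,"claw": 1}
    - {"x": -55,"y": -26,"wz": -1.1,"claw": 1}
    - {"x": -55,"y": -26,"wz": -1.1,"claw": 1}
    - {"x": -55,"y": -26,"wz": -1.1,"claw": 1}
    - {"x": -55,"y": -26,"wz": -1.1,"claw": 1}
    - {"x": -55,"y": -26,"wz": -1.1,"claw": 1}
    - {"x": -55,"y": -26,"wz": -1.1,"claw": 1}
    - {"x": -55,"y": -26,"wz": -1.1,"claw": 1}
    - {"x": -55,"y": -26,"wz": -1.2,"claw": 1}

```text
schema error: expected keys wx, wy, wz, x, y, z, claw
```

```bash
cat >> h.py <<'E'
from scipy.spatial.transform import Rotation as Ro
O=np.array([.5335,-.0363,0]);Rb=Ro.from_euler('z',-12.4,degrees=True)
def rep(): # tip in balance frame, tool axes
    from rig import status
    s=status.observe();R=Ro.from_quat(s['tool_rot'])
    tip=s['tcp_pos']+R.apply([0,0,.173])
    print('t',round(s['time'],2),'tip local mm',(Rb.inv().apply(tip-O)*1000).round(1),'axes in balance\n',(Rb.inv()*R).as_matrix().round(3),'F',np.round(s['wrist_force'],2),'gap',s['finger_gap'],'q',np.round(s['joints'],2))
    return s,tip,R
E
python3 -c "
from h import *;rep()"
```

```text
t 0.1 tip local mm [-428.1  435.7  231. ] axes in balance
 [[-0.981  0.192 -0.   ]
 [ 0.192  0.981 -0.001]
 [ 0.    -0.001 -1.   ]] F [ 0.65 -0.72  0.45] gap 1.0033411823005596 q [ 1.16  0.13 -0.04  1.41  0.    1.57]
```

carry_out:
  steps:
    - {"wx": 0,"wy": 0,"wz": -1.1,"x": -40,"y": -18,"z": 0,"claw": 1}
    - {"wx": 0,"wy": 0,"wz": -1.1,"x": -55,"y": -26,"z": 0,"claw": 1}
    - {"wx": 0,"wy": 0,"wz": -1.1,"x": -55,"y": -26,"z": 0,"claw": 1}
    - {"wx": 0,"wy": 0,"wz": -1.1,"x": -55,"y": -26,"z": 0,"claw": 1}
    - {"wx": 0,"wy": 0,"wz": -1.1,"x": -55,"y": -26,"z": 0,"claw": 1}
    - {"wx": 0,"wy": 0,"wz": -1.1,"x": -55,"y": -26,"z": 0,"claw": 1}
    - {"wx": 0,"wy": 0,"wz": -1.1,"x": -55,"y": -26,"z": 0,"claw": 1}
    - {"wx": 0,"wy": 0,"wz": -1.1,"x": -55,"y": -26,"z": 0,"claw": 1}
    - {"wx": 0,"wy": 0,"wz": -1.1,"x": -55,"y": -26,"z": 0,"claw": 1}
    - {"wx": 0,"wy": 0,"wz": -1.1,"x": -55,"y": -26,"z": 0,"claw": 1}

```text
time: 1.35
tcp_pos: [0.638, 0.0725, 0.4043]
tool_rot: [0.109, 0.994, 0.0, -0.0]
wrist_force: [1.0, 1.6, -0.3]
finger_gap: -0.0
finger_force: 0.0
```

```bash
python3 -c "
from h import *;rep()"
```

```text
t 1.35 tip local mm [ 78.7 128.7 231.3] axes in balance
 [[-1.     0.001 -0.   ]
 [ 0.001  1.     0.   ]
 [ 0.     0.    -1.   ]] F [ 0.98  1.59 -0.25] gap -0.00035419572946445555 q [0.11 0.36 0.25 1.47 0.   0.33]
```

carry_out:
  steps:
    - {"wx": 0,"wy": 0,"wz": 0,"x": -35,"y": -50,"z": 0,"claw": 1}
    - {"wx": 0,"wy": 0,"wz": 0,"x": -35,"y": -50,"z": 0,"claw": 1}
    - {"wx": 0,"wy": 0,"wz": 0,"x": -20,"y": -29,"z": 0,"claw": 1}
    - {"wx": 0,"wy": 0,"wz": 0,"x": 0,"y": 0,"z": 40,"claw": 1}
    - {"wx": 0,"wy": 0,"wz": 0,"x": 0,"y": 0,"z": 40,"claw": 1}
    - {"wx": 0,"wy": 0,"wz": 0,"x": 0,"y": 0,"z": 16,"claw": 1}
    - {"wx": 0,"wy": 0,"wz": 0,"x": 0,"y": 0,"z": 0,"claw": 1}

```text
time: 2.22
tcp_pos: [0.6965, -0.0711, 0.3076]
tool_rot: [0.109, 0.994, -0.0, -0.001]
wrist_force: [0.0, 0.4, 0.1]
finger_gap: -0.001
finger_force: 0.0
```

Run:
```python
from h import *;rep()
from rig import cams
b=cams.camera('scene')['color'][120:270,200:370,::-1]
w=cams.camera('wrist')['color'][:,:,::-1]
b=cv2.resize(b,(476,420),interpolation=cv2.INTER_CUBIC)
cv2.imwrite('pics/s1.png',cv2.resize(np.hstack([b,w]),None,fx=.77,fy=.77))
```

```text
t 2.23 tip local mm [166.2   1.  134.6] axes in balance
 [[-1.     0.001 -0.003]
 [ 0.001  1.    -0.   ]
 [ 0.003 -0.    -1.   ]] F [0.02 0.41 0.1 ] gap -0.001336173356026453 q [-0.1   0.48  0.22  1.32 -0.    0.12]
```

View pics/s1.png

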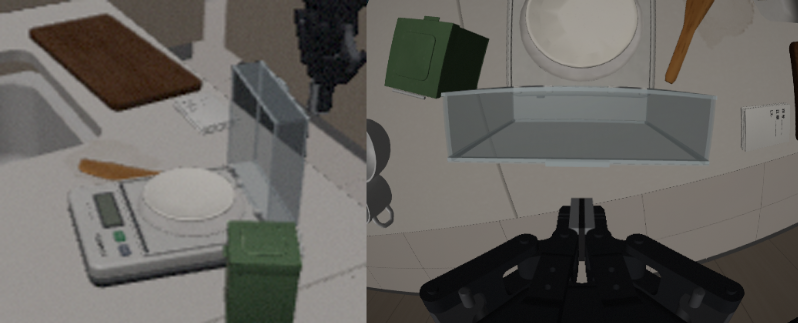

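The fingers stand clear behind the upright cover, at the middle of its width. I'll push it horizontally and slowly toward the robot.

carry_out:
  steps:
    - {"wx": 0,"wy": 0,"wz": 0,"x": 12,"y": 0,"z": 0,"claw": 1}
    - {"wx": 0,"wy": 0,"wz": 0,"x": 8,"y": 0,"z": 0,"claw": 1}
    - {"wx": 0,"wy": 0,"wz": 0,"x": 6,"y": 0,"z": 0,"claw": 1}
    - {"wx": 0,"wy": 0,"wz": 0,"x": 6,"y": 0,"z": 0,"claw": 1}
    - {"wx": 0,"wy": 0,"wz": 0,"x": 6,"y": 0,"z": 0,"claw": 1}
    - {"wx": 0,"wy": 0,"wz": 0,"x": 6,"y": 0,"z": 0,"claw": 1}
    - {"wx": 0,"wy": 0,"wz": 0,"x": 6,"y": 0,"z": 0,"claw": 1}
    - {"wx": 0,"wy": 0,"wz": 0,"x": 6,"y": 0,"z": 0,"claw": 1}
    - {"wx": 0,"wy": 0,"wz": 0,"x": 6,"y": 0,"z": 0,"claw": 1}
    - {"wx": 0,"wy": 0,"wz": 0,"x": 6,"y": 0,"z": 0,"claw": 1}

```text
time: 3.58
tcp_pos: [0.63, -0.0564, 0.3086]
tool_rot: [0.109, 0.994, 0.0, -0.0]
wrist_force: [0.8, -0.1, 1.4]
finger_gap: 0.0
finger_force: 0.2
```

Run:
```python
from h import *;rep()
from rig import cams
a=cams.camera('scene')['color'][120:270,200:370,::-1]
cv2.imwrite('pics/s2.png',cv2.resize(a,None,fx=3,fy=3,interpolation=cv2.INTER_CUBIC))
```

```text
t 3.58 tip local mm [ 98.5   1.1 135.6] axes in balance
 [[-1.     0.001 -0.   ]
 [ 0.001  1.     0.   ]
 [ 0.     0.    -1.   ]] F [ 0.83 -0.05  1.4 ] gap 0.0003871894565733518 q [-0.09  0.34  0.03  1.25  0.    0.13]
```

View pics/s2.png

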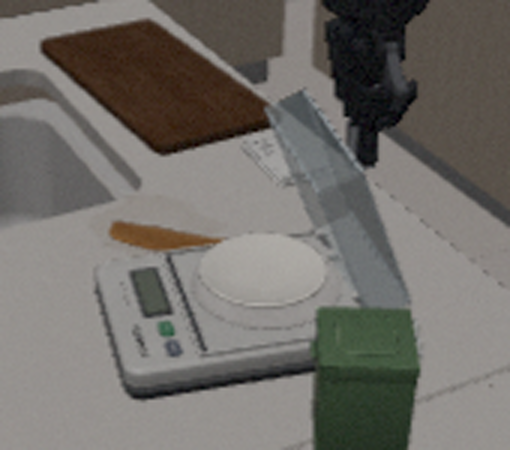

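The cover is tilting forward cleanly at about 1.2 rad, and the balance hasn't moved. I'll keep pushing.

carry_out:
  steps:
    - {"wx": 0,"wy": 0,"wz": 0,"x": 6,"y": 0,"z": 0,"claw": 1}
    - {"wx": 0,"wy": 0,"wz": 0,"x": 6,"y": 0,"z": 0,"claw": 1}
    - {"wx": 0,"wy": 0,"wz": 0,"x": 6,"y": 0,"z": 0,"claw": 1}
    - {"wx": 0,"wy": 0,"wz": 0,"x": 6,"y": 0,"z": 0,"claw": 1}
    - {"wx": 0,"wy": 0,"wz": 0,"x": 6,"y": 0,"z": 0,"claw": 1}
    - {"wx": 0,"wy": 0,"wz": 0,"x": 6,"y": 0,"z": 0,"claw": 1}
    - {"wx": 0,"wy": 0,"wz": 0,"x": 6,"y": 0,"z": 0,"claw": 1}
    - {"wx": 0,"wy": 0,"wz": 0,"x": 6,"y": 0,"z": 0,"claw": 1}
    - {"wx": 0,"wy": 0,"wz": 0,"x": 6,"y": 0,"z": 0,"claw": 1}
    - {"wx": 0,"wy": 0,"wz": 0,"x": 6,"y": 0,"z": 0,"claw": 1}

```text
time: 4.88
tcp_pos: [0.5714, -0.0435, 0.3087]
tool_rot: [0.109, 0.994, 0.0, -0.0]
wrist_force: [0.2, 0.5, 0.7]
finger_gap: 0.003
finger_force: 0.1
```

carry_out:
  steps:
    - {"wx": 0,"wy": 0,"wz": 0,"x": 5,"y": 0,"z": 0,"claw": 1}
    - {"wx": 0,"wy": 0,"wz": 0,"x": 5,"y": 0,"z": 0,"claw": 1}
    - {"wx": 0,"wy": 0,"wz": 0,"x": 5,"y": 0,"z": 0,"claw": 1}
    - {"wx": 0,"wy": 0,"wz": 0,"x": 0,"y": 0,"z": 0,"claw": 1}
    - {"wx": 0,"wy": 0,"wz": 0,"x": 0,"y": 0,"z": 0,"claw": 1}
    - {"wx": 0,"wy": 0,"wz": 0,"x": 0,"y": 0,"z": 0,"claw": 1}
    - {"wx": 0,"wy": 0,"wz": 0,"x": 0,"y": 0,"z": 0,"claw": 1}
    - {"wx": 0,"wy": 0,"wz": 0,"x": 0,"y": 0,"z": 0,"claw": 1}
    - {"wx": 0,"wy": 0,"wz": 0,"x": 0,"y": 0,"z": 0,"claw": 1}
    - {"wx": 0,"wy": 0,"wz": 0,"x": 0,"y": 0,"z": 0,"claw": 1}

```text
time: 6.12
tcp_pos: [0.5572, -0.0404, 0.3087]
tool_rot: [0.109, 0.994, -0.0, -0.0]
wrist_force: [0.2, -0.3, -0.1]
finger_gap: -0.004
finger_force: 0.0
```

carry_out:
  steps:
    - {"wx": 0,"wy": 0,"wz": 0,"x": 0,"y": 0,"z": 0,"claw": 1}
    - {"wx": 0,"wy": 0,"wz": 0,"x": 0,"y": 0,"z": 0,"claw": 1}
    - {"wx": 0,"wy": 0,"wz": 0,"x": 0,"y": 0,"z": 0,"claw": 1}
    - {"wx": 0,"wy": 0,"wz": 0,"x": 0,"y": 0,"z": 0,"claw": 1}
    - {"wx": 0,"wy": 0,"wz": 0,"x": 0,"y": 0,"z": 0,"claw": 1}
    - {"wx": 0,"wy": 0,"wz": 0,"x": 0,"y": 0,"z": 0,"claw": 1}
    - {"wx": 0,"wy": 0,"wz": 0,"x": 0,"y": 0,"z": 0,"claw": 1}
    - {"wx": 0,"wy": 0,"wz": 0,"x": 0,"y": 0,"z": 0,"claw": 1}
    - {"wx": 0,"wy": 0,"wz": 0,"x": 0,"y": 0,"z": 0,"claw": 1}
    - {"wx": 0,"wy": 0,"wz": 0,"x": 0,"y": 0,"z": 0,"claw": 1}

```text
time: 7.38
tcp_pos: [0.5571, -0.0403, 0.3087]
tool_rot: [0.109, 0.994, -0.0, -0.0]
wrist_force: [-0.2, -0.1, -0.1]
finger_gap: -0.004
finger_force: 0.0
```

Run:
```python
from h import *;rep()
from rig import cams
b=cams.camera('scene')['color'][120:270,200:370,::-1]
w=cams.camera('wrist')['color'][:,:,::-1]
b=cv2.resize(b,(476,420),interpolation=cv2.INTER_CUBIC)
cv2.imwrite('pics/s3.png',cv2.resize(np.hstack([b,w]),None,fx=.77,fy=.77))
```

```text
t 7.38 tip local mm [ 24.    1.1 135.7] axes in balance
 [[-1.     0.001 -0.   ]
 [ 0.001  1.    -0.   ]
 [ 0.    -0.    -1.   ]] F [-0.23 -0.14 -0.1 ] gap -0.003940482144386418 q [-0.07  0.21 -0.16  1.21 -0.    0.15]
```

View pics/s3.png

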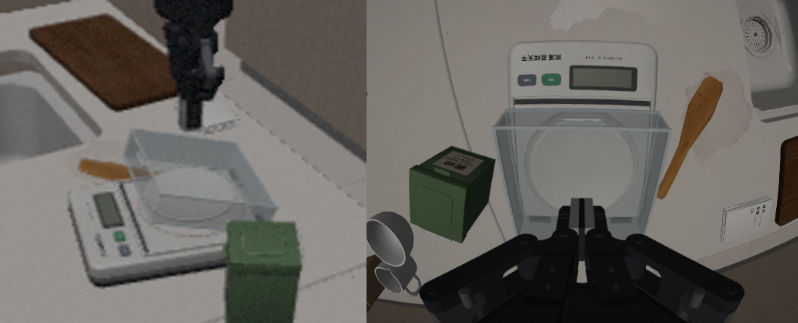

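The cover is sinking on its own and is nearly shut, with the balance in place. I'll rise and move over the keys while it settles.

carry_out:
  steps:
    - {"wx": 0,"wy": 0,"wz": 0,"x": 0,"y": 0,"z": -20,"claw": 1}
    - {"wx": 0,"wy": 0,"wz": 0,"x": 20,"y": -7,"z": 0,"claw": 1}
    - {"wx": 0,"wy": 0,"wz": 0,"x": 25,"y": -8,"z": 0,"claw": 1}
    - {"wx": 0,"wy": 0,"wz": 0,"x": 25,"y": -8,"z": 0,"claw": 1}
    - {"wx": 0,"wy": 0,"wz": 0,"x": 18,"y": -4,"z": 0,"claw": 1}
    - {"wx": 0,"wy": 0,"wz": 0,"x": 0,"y": 0,"z": 0,"claw": 1}
    - {"wx": 0,"wy": 0,"wz": 0,"x": 0,"y": 0,"z": 0,"claw": 1}
    - {"wx": 0,"wy": 0,"wz": 0,"x": 0,"y": 0,"z": 0,"claw": 1}
    - {"wx": 0,"wy": 0,"wz": 0,"x": 0,"y": 0,"z": 0,"claw": 1}
    - {"wx": 0,"wy": 0,"wz": 0,"x": 0,"y": 0,"z": 0,"claw": 1}

```text
time: 8.72
tcp_pos: [0.4657, -0.0477, 0.3285]
tool_rot: [0.109, 0.994, 0.0, -0.0]
wrist_force: [-0.3, -0.4, 0.3]
finger_gap: -0.001
finger_force: 0.0
```

carry_out:
  steps:
    - {"wx": 0,"wy": 0,"wz": 0,"x": 0,"y": 0,"z": 0,"claw": 1}
    - {"wx": 0,"wy": 0,"wz": 0,"x": 0,"y": 0,"z": 0,"claw": 1}
    - {"wx": 0,"wy": 0,"wz": 0,"x": 0,"y": 0,"z": 0,"claw": 1}
    - {"wx": 0,"wy": 0,"wz": 0,"x": 0,"y": 0,"z": 0,"claw": 1}
    - {"wx": 0,"wy": 0,"wz": 0,"x": 0,"y": 0,"z": 0,"claw": 1}
    - {"wx": 0,"wy": 0,"wz": 0,"x": 0,"y": 0,"z": 0,"claw": 1}
    - {"wx": 0,"wy": 0,"wz": 0,"x": 0,"y": 0,"z": 0,"claw": 1}
    - {"wx": 0,"wy": 0,"wz": 0,"x": 0,"y": 0,"z": 0,"claw": 1}

```text
time: 9.72
tcp_pos: [0.4654, -0.0477, 0.3287]
tool_rot: [0.109, 0.994, 0.0, -0.0]
wrist_force: [-0.4, 0.7, -0.2]
finger_gap: -0.0
finger_force: 0.0
```

Run:
```python
from h import *;s,tip,R=rep()
from rig import cams
c=cams.camera('wrist');w=c['color'][:,:,::-1]
b=cams.camera('scene')['color'][120:270,200:370,::-1]
b=cv2.resize(b,(476,420),interpolation=cv2.INTER_CUBIC)
cv2.imwrite('pics/s4.png',cv2.resize(np.hstack([b,w]),None,fx=.77,fy=.77))
pickle.dump((s,c),open('w4.pkl','wb'))
print(c['fov_y'],c['cx'],c['cy'],np.round(c['T_tool_cam'],3).tolist())
```

```text
t 9.72 tip local mm [-64.1 -25.7 155.7] axes in balance
 [[-1.     0.001 -0.   ]
 [ 0.001  1.     0.   ]
 [ 0.     0.    -1.   ]] F [-0.44  0.71 -0.21] gap -0.00034321045984976687 q [-0.1   0.03 -0.31  1.23  0.    0.12]
65.70646984690485 279.1665550605216 209.21240918486959 [[0.001, -0.949, -0.314, 0.081], [1.0, 0.001, -0.0, -0.001], [0.0, -0.314, 0.949, 0.03], [0.0, 0.0, 0.0, 1.0]]
```

View pics/s4.png

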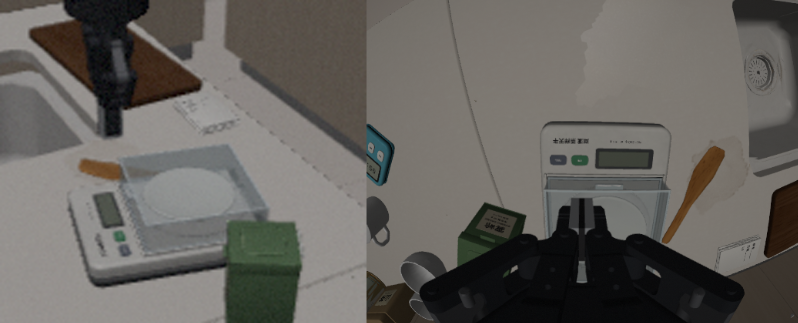

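The cover looks shut or nearly so. The green on key shows at about (580,160) and the tare key at (558,160), so I'll measure both from the wrist view.

Run:
```python
from h import *
s,c=pickle.load(open('w4.pkl','rb'))
im=c['color'];hsv=cv2.cvtColor(im,cv2.COLOR_RGB2HSV);f=210/np.tan(np.radians(c['fov_y'])/2)
R=Ro.from_quat(s['tool_rot']);T=c['T_tool_cam']
def wr(u,v,z):
    a=np.array([u-c['cx'],v-c['cy']]);r=np.linalg.norm(a);t=r/f
    q=np.r_[np.sin(t)*a/r,np.cos(t)]
    o=s['tcp_pos']+R.apply(T[:3,3]);w=R.apply(T[:3,:3]@q);p=o+w*(z-o[2])/w[2]
    return (Rb.inv().apply(p-O)*1000).round(1)
def blob(lo,hi,u0,v0):
    m=cv2.inRange(hsv,lo,hi);n,l,st,ce=cv2.connectedComponentsWithStats(m)
    ok=[i for i in range(1,n) if st[i,4]>40 and np.hypot(*(ce[i]-[u0,v0]))<20]
    for i in ok: print(st[i],(st[i,0]+st[i,2]/2-.5,st[i,1]+st[i,3]/2-.5),wr(st[i,0]+st[i,2]/2-.5,st[i,1]+st[i,3]/2-.5,.036))
print('on');blob((50,70,40),(90,255,255),277,208)
print('tare');blob((100,30,40),(135,255,200),248,208)
# finger tip edges (view px 570..595 at y~200)
for u in(571,594):print('tip edge at z=155',wr(u/.77-476,198/.77,.1557))
```

```text
on
[266 202  22  12 227] (np.float64(276.5), np.float64(207.5)) [-59.7 -28.6  36. ]
tare
[238 202  21  12 199] (np.float64(248.0), np.float64(207.5)) [-59.7 -52.9  36. ]
tip edge at z=155 [-73.  -33.  155.7]
tip edge at z=155 [-73.  -18.3 155.7]
```

carry_out:
  steps:
    - {"wx": 0,"wy": 0,"wz": 0,"x": 0,"y": -2,"z": 25,"claw": 1}
    - {"wx": 0,"wy": 0,"wz": 0,"x": 0,"y": 0,"z": 25,"claw": 1}
    - {"wx": 0,"wy": 0,"wz": 0,"x": 0,"y": 0,"z": 25,"claw": 1}
    - {"wx": 0,"wy": 0,"wz": 0,"x": 0,"y": 0,"z": 20,"claw": 1}
    - {"wx": 0,"wy": 0,"wz": 0,"x": 0,"y": 0,"z": 10,"claw": 1}
    - {"wx": 0,"wy": 0,"wz": 0,"x": 0,"y": 0,"z": 6,"claw": 1}
    - {"wx": 0,"wy": 0,"wz": 0,"x": 0,"y": 0,"z": 0,"claw": 1}
    - {"wx": 0,"wy": 0,"wz": 0,"x": 0,"y": 0,"z": 0,"claw": 1}

```text
time: 10.82
tcp_pos: [0.4653, -0.0497, 0.2184]
tool_rot: [0.109, 0.994, -0.0, 0.001]
wrist_force: [-0.1, -0.4, -0.8]
finger_gap: 0.002
finger_force: 0.0
```

Run:
```python
from h import *;s,tip,R=rep()
from rig import cams
c=cams.camera('scene');x0,y0=220,170
a=c['color'][y0:y0+90,x0:x0+110,::-1]
a=cv2.resize(a,None,fx=6,fy=6,interpolation=cv2.INTER_CUBIC)
for l in((-41,66),(-41,-66),(89,66),(89,-66)):
    p=proj(c,O+Rb.apply([l[0]/1000,l[1]/1000,.07]));cv2.circle(a,tuple(((p-[x0,y0]+.5)*6).astype(int).tolist()),4,(0,0,255),1)
cv2.imwrite('pics/s5.png',a)
```

```text
t 10.82 tip local mm [-63.5 -27.7  45.4] axes in balance
 [[-1.     0.001  0.001]
 [ 0.001  1.     0.   ]
 [-0.001  0.    -1.   ]] F [-0.05 -0.45 -0.81] gap 0.0016052486544489162 q [-0.11  0.09 -0.5   0.98 -0.    0.11]
```

View pics/s5.png

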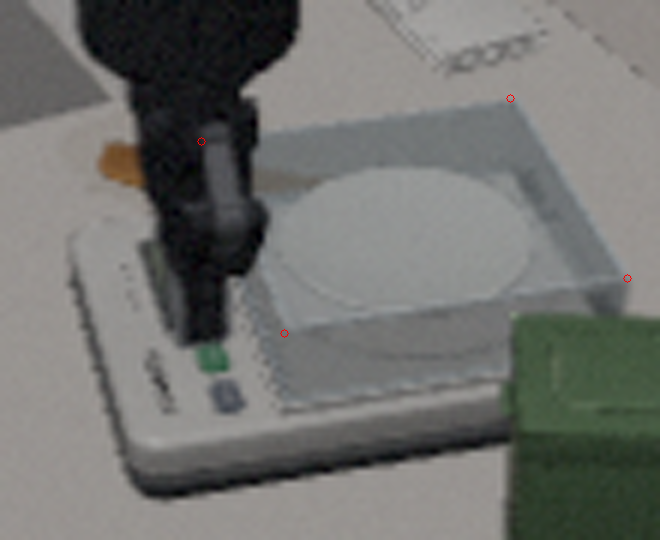

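The cover's corners match the shut position and the finger is above the on key. I'll go down slowly.

carry_out:
  steps:
    - {"wx": 0,"wy": 0,"wz": 0,"x": 0,"y": 0,"z": 4,"claw": 1}
    - {"wx": 0,"wy": 0,"wz": 0,"x": 0,"y": 0,"z": 3,"claw": 1}
    - {"wx": 0,"wy": 0,"wz": 0,"x": 0,"y": 0,"z": 0,"claw": 1}
    - {"wx": 0,"wy": 0,"wz": 0,"x": 0,"y": 0,"z": 0,"claw": 1}

```text
time: 11.38
tcp_pos: [0.465, -0.0496, 0.2107]
tool_rot: [0.109, 0.994, 0.0, -0.0]
wrist_force: [-0.0, -0.5, -0.8]
finger_gap: 0.002
finger_force: 0.0
```

carry_out:
  steps:
    - {"wx": 0,"wy": 0,"wz": 0,"x": 0,"y": 0,"z": 1,"claw": 1}
    - {"wx": 0,"wy": 0,"wz": 0,"x": 0,"y": 0,"z": 0,"claw": 1}

```text
time: 11.62
tcp_pos: [0.465, -0.0496, 0.2096]
tool_rot: [0.109, 0.994, 0.0, -0.0]
wrist_force: [0.1, -0.4, 0.1]
finger_gap: -0.005
finger_force: 0.0
```

carry_out:
  steps:
    - {"wx": 0,"wy": 0,"wz": 0,"x": 0,"y": 0,"z": 0.7,"claw": 1}
    - {"wx": 0,"wy": 0,"wz": 0,"x": 0,"y": 0,"z": 0,"claw": 1}

```text
time: 11.88
tcp_pos: [0.465, -0.0496, 0.209]
tool_rot: [0.109, 0.994, -0.0, 0.0]
wrist_force: [1.3, 0.2, -0.3]
finger_gap: 0.003
finger_force: 0.1
```

carry_out:
  steps:
    - {"wx": 0,"wy": 0,"wz": 0,"x": 0,"y": 0,"z": 0.5,"claw": 1}
    - {"wx": 0,"wy": 0,"wz": 0,"x": 0,"y": 0,"z": 0,"claw": 1}

```text
time: 12.12
tcp_pos: [0.465, -0.0496, 0.2086]
tool_rot: [0.109, 0.994, -0.0, 0.0]
wrist_force: [0.3, -0.6, 3.0]
finger_gap: -0.003
finger_force: 0.9
```

carry_out:
  steps:
    - {"wx": 0,"wy": 0,"wz": 0,"x": 0,"y": 0,"z": 0.5,"claw": 1}
    - {"wx": 0,"wy": 0,"wz": 0,"x": 0,"y": 0,"z": 0,"claw": 1}

```text
time: 12.38
tcp_pos: [0.465, -0.0496, 0.2083]
tool_rot: [0.109, 0.994, -0.0, 0.0]
wrist_force: [-1.2, 0.9, 4.8]
finger_gap: 0.001
finger_force: 2.2
```

carry_out:
  steps:
    - {"wx": 0,"wy": 0,"wz": 0,"x": 0,"y": 0,"z": 0.4,"claw": 1}
    - {"wx": 0,"wy": 0,"wz": 0,"x": 0,"y": 0,"z": 0,"claw": 1}

```text
time: 12.62
tcp_pos: [0.465, -0.0497, 0.2082]
tool_rot: [0.109, 0.994, -0.0, 0.0]
wrist_force: [-2.8, 0.9, 7.7]
finger_gap: 0.002
finger_force: 3.9
```

carry_out:
  steps:
    - {"wx": 0,"wy": 0,"wz": 0,"x": 0,"y": 0,"z": -3,"claw": 1}
    - {"wx": 0,"wy": 0,"wz": 0,"x": 0,"y": 0,"z": -6,"claw": 1}
    - {"wx": 0,"wy": 0,"wz": 0,"x": 0,"y": 0,"z": 0,"claw": 1}
    - {"wx": 0,"wy": 0,"wz": 0,"x": 0,"y": -14,"z": 0,"claw": 1}
    - {"wx": 0,"wy": 0,"wz": 0,"x": 0,"y": -12.5,"z": 0,"claw": 1}
    - {"wx": 0,"wy": 0,"wz": 0,"x": 0,"y": 0,"z": 0,"claw": 1}
    - {"wx": 0,"wy": 0,"wz": 0,"x": 0,"y": 0,"z": 0,"claw": 1}

```text
time: 13.5
tcp_pos: [0.4592, -0.0758, 0.2165]
tool_rot: [0.109, 0.994, 0.0, -0.0]
wrist_force: [-0.1, 0.5, -0.3]
finger_gap: 0.0
finger_force: 0.0
```

Run:
```python
from h import *;s,tip,R=rep()
from rig import cams
c=cams.camera('scene');x0,y0=220,170
a=c['color'][y0:y0+90,x0:x0+110,::-1]
cv2.imwrite('pics/s6.png',cv2.resize(a,None,fx=6,fy=6,interpolation=cv2.INTER_CUBIC))
```

```text
t 13.5 tip local mm [-64.2 -54.5  43.5] axes in balance
 [[-1.     0.002 -0.   ]
 [ 0.002  1.     0.   ]
 [ 0.     0.    -1.   ]] F [-0.06  0.51 -0.26] gap 0.00020340811798904245 q [-0.16  0.09 -0.51  0.98  0.    0.05]
```

View pics/s6.png

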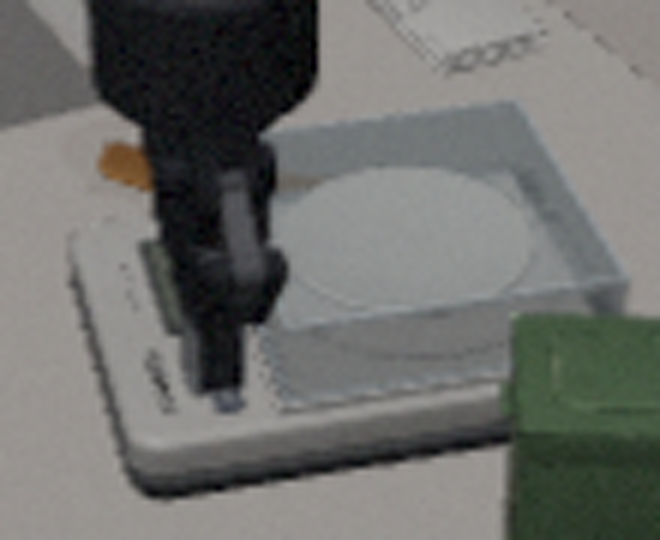

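The finger is over the tare key and the display has lightened, so the balance is on. Next, press tare.

carry_out:
  steps:
    - {"wx": 0,"wy": 0,"wz": 0,"x": 0,"y": 0,"z": 4,"claw": 1}
    - {"wx": 0,"wy": 0,"wz": 0,"x": 0,"y": 0,"z": 3,"claw": 1}
    - {"wx": 0,"wy": 0,"wz": 0,"x": 0,"y": 0,"z": 0,"claw": 1}
    - {"wx": 0,"wy": 0,"wz": 0,"x": 0,"y": 0,"z": 0,"claw": 1}

```text
time: 14.05
tcp_pos: [0.4593, -0.0754, 0.2095]
tool_rot: [0.109, 0.994, 0.0, -0.0]
wrist_force: [-0.3, -0.4, 0.1]
finger_gap: -0.0
finger_force: 0.0
```

carry_out:
  steps:
    - {"wx": 0,"wy": 0,"wz": 0,"x": 0,"y": 0,"z": 1.0,"claw": 1}
    - {"wx": 0,"wy": 0,"wz": 0,"x": 0,"y": 0,"z": 0,"claw": 1}

```text
time: 14.3
tcp_pos: [0.4593, -0.0755, 0.2087]
tool_rot: [0.109, 0.994, 0.0, 0.0]
wrist_force: [-0.8, 0.1, 0.7]
finger_gap: -0.002
finger_force: 0.7
```

carry_out:
  steps:
    - {"wx": 0,"wy": 0,"wz": 0,"x": 0,"y": 0,"z": 0.6,"claw": 1}
    - {"wx": 0,"wy": 0,"wz": 0,"x": 0,"y": 0,"z": 0,"claw": 1}

```text
time: 14.55
tcp_pos: [0.4593, -0.0755, 0.2082]
tool_rot: [0.109, 0.994, 0.0, 0.0]
wrist_force: [-0.0, 0.4, 3.3]
finger_gap: 0.002
finger_force: 1.8
```

carry_out:
  steps:
    - {"wx": 0,"wy": 0,"wz": 0,"x": 0,"y": 0,"z": 0.7,"claw": 1}
    - {"wx": 0,"wy": 0,"wz": 0,"x": 0,"y": 0,"z": 0,"claw": 1}

```text
time: 14.8
tcp_pos: [0.4593, -0.0755, 0.2082]
tool_rot: [0.109, 0.994, 0.0, 0.0]
wrist_force: [-3.4, 0.4, 10.1]
finger_gap: -0.003
finger_force: 4.8
```

carry_out:
  steps:
    - {"wx": 0,"wy": 0,"wz": 0,"x": 0,"y": 0,"z": -3,"claw": 1}
    - {"wx": 0,"wy": 0,"wz": 0,"x": 0,"y": 0,"z": -20,"claw": 1}
    - {"wx": 0,"wy": 0,"wz": 0,"x": 0,"y": 0,"z": -50,"claw": 1}
    - {"wx": 0,"wy": 0,"wz": 0,"x": 0,"y": 0,"z": -50,"claw": 1}
    - {"wx": 0,"wy": 0,"wz": 0,"x": 40,"y": 40,"z": 0,"claw": 1}
    - {"wx": 0,"wy": 0,"wz": 0,"x": 0,"y": 50,"z": 0,"claw": 1}
    - {"wx": 0,"wy": 0,"wz": 0,"x": 0,"y": 50,"z": 0,"claw": 1}
    - {"wx": 0,"wy": 0,"wz": 0,"x": 0,"y": 0,"z": 0,"claw": 1}
    - {"wx": 0,"wy": 0,"wz": 0,"x": 0,"y": 0,"z": 0,"claw": 1}

```text
time: 15.92
tcp_pos: [0.4503, 0.0698, 0.3299]
tool_rot: [0.108, 0.994, -0.0, -0.0]
wrist_force: [0.3, 0.5, 0.4]
finger_gap: 0.0
finger_force: 0.0
```

Run:
```python
from h import *;s,tip,R=rep()
from rig import cams
b=cv2.resize(cams.camera('scene')['color'][160:280,220:350,::-1],(450,415),interpolation=cv2.INTER_CUBIC)
w=cv2.resize(cams.camera('top')['color'][130:270,180:290,::-1],(326,415),interpolation=cv2.INTER_CUBIC)
cv2.imwrite('pics/s7.png',np.hstack([b,w]))
```

```text
t 15.93 tip local mm [-104.2   85.6  156.9] axes in balance
 [[-1.     0.001 -0.001]
 [ 0.001  1.    -0.001]
 [ 0.001 -0.001 -1.   ]] F [0.35 0.46 0.39] gap 0.00031353548999555475 q [ 0.15  0.01 -0.33  1.23 -0.    0.37]
```

View pics/s7.png

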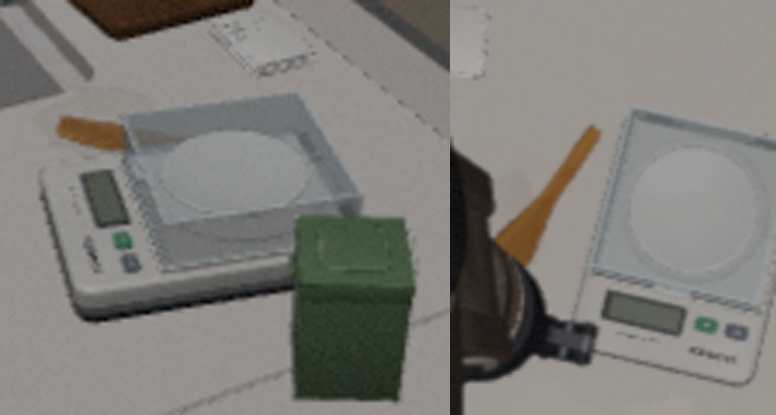

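The cover is shut, everything is in place and the arm is clear. Forces of 7.7 N and 10.1 N show both keys went fully down, although the display doesn't visibly change in the image. I'm handing the job in.

```bash
python3 -c "
from rig import ticket;print(ticket.finish_job())"
```

```text
the job is handed in; nothing more can be done
None
```

I shut the cover gently, pressed and released the on key and then the tare key, and handed the job in at about 16 s. Key forces (7.7 N and 10.1 N) show both went fully down, but the camera images never showed the display lit and no verdict was returned.

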